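Walk the tall tile case up to the tangram tray

TASK

Walk the tall wooden tile case up to the near side of the tangram tray without ever lifting it clear, since its bottom panel is loose: tip it a little onto its left foot and, with that foot staying where it is, swing the right foot forward to the tray and set it down; then tip it onto its right foot and swing the left foot forward the same way. Leave it standing upright with its broad face along the tray wall, touching or within about a centimetre. Do not knock the short case or the frog.

Things in the scene. Friction and masses are not known exactly. Their poses are not given: they have to be found in the camera images.
- case_center (a point): Centre of the tall case: closed wooden box 36 mm thick, 120 wide, 180 tall, about 0.6 kg, loose, standing on the shelf top (z = 0) on two dark foot bars flush with its ends. This point is 90 mm above its underside. Broad faces flat, 36 mm apart up to the top. Axes: x through the thickness, towards the tray (within 10 degrees at the start); y along the width to the left foot; z up.
- left_foot (a point): Bottom edge of the tall case's left end (left seen from the robot, +y), mid-thickness: the edge it stands on when tipped to the left. 60 mm along +y and 90 mm below case_center; at height 0 when standing. Axes as case_center.
- right_foot (a point): Bottom edge of the tall case's right end, mid-thickness: the edge it stands on when tipped to the right. 60 mm along -y and 90 mm below case_center; at height 0 when standing. Axes as case_center.
- tray_edge (a point): Middle of the top outer edge of the near wall of the fixed wooden tangram tray (200 mm deep, 300 wide, 45 high, flat tiles inside), 45 mm above the shelf top. Axes: x away from the robot, square to the wall; y left along the wall, which runs 150 mm either way; z up. With the case flat against the wall both foot points lie at x = -18 mm here; at the start at -60 to -88 mm.
- short_case: Bystander: a wooden tile case of the same make, 36 mm thick, 120 mm wide, but only 95 mm tall; loose. Origin at the centre of its underside, z up, y along its width.
- frog: Bystander: a glazed ceramic frog figurine, about 96 mm wide and 69 mm high, loose. Origin at the centre of its underside, z up.
Things that resemble listed ones, but are neither listed nor needed, are in the scene too. What is shaped like the part that bears case_center but blue is not meant.

How it is judged:
By the outcome, as a careful person would: the job done as asked, in the order asked, and still so for the second after the job is handed in, with the robot touching nothing.
It also fails if it takes over 45 s, if anything falls off the work surface, if the arm or the gripper's body presses on something with over 40 N, if the wrist force passes 120 N, or if a joint passes its speed limit or range.

ROBOT

A 6-joint arm with a two-finger parallel gripper is mounted at the origin on the work surface. World frame = base frame: x ahead of the robot, y to its left, z up, the work surface at z = 0. Lengths are in m, angles in rad, forces in N, time in s.
With the tool pointing down it reaches from about 0.25 to 0.775 m from the base axis. Payload 4 kg.
Tool frame: the origin (TCP) lies at the very end of the fingers, on their centre line; the grasp point (between the pads) lies 19 mm behind it; z points along the fingers, y is the line along which they close (so a half turn about z gives the same grasp; the last joint's range is limited). The gripper opens to 94 mm and grips with 3 to 60 N. Pads are 16 mm wide; open, the fingers measure 119 mm over their backs; the gripper's body (75 mm by 177 mm) begins 78 mm behind the grasp point.
Start: joints at [-1.294, 0.087, 1.371, -0, 1.684, -0.103], TCP at [0.204, -0.511, 0.206] pointing down, gripper open.
Joint ranges: [-3.1, 3.1], [-0.76, 2.03], [0.27, 2.55], [-1.08, 4.22], [0.17, 2.65], [-2.57, 2.57]. Speed limits (rad/s): [2.79, 2.79, 3.14, 3.14, 3.14, 3.14].

INTERFACE

Orientations are given as [roll, pitch, yaw] about the fixed x, y, z axes, in that order (R = Rz(yaw) Ry(pitch) Rx(roll)).
In Python, from bench import robot, snapshot, finder gives the robot as it stands.
- The arm moves only by the tool drive_tool, never from a script. Its argument "deltas" is text: rows parted by semicolons, each of 7 numbers parted by spaces: the shift along the tool's x, y, z each as a share of 100 mm, from -1 to 1, then the turn, a rotation vector about the tool's x, y, z each as a share of 90 degrees, from -1 to 1, then the finger opening in mm, from 0 to 94. In form: tx ty tz rx ry rz gripper; .... A call has 1 to 5 rows; each row is the pose to reach, as a shift and turn from the pose commanded when the call began, along the tool's axes at that moment; what a row does not reach only later rows make up. A row lasts 1/10 s, in which the tool goes at most 50 mm and 8.59 degrees, less where a joint would pass 70% of its speed; a pose out of reach is approached as far as the arm can. A call with a number of a shift or a turn outside -1 to 1 is refused whole. A call with a gripper value outside its range is refused whole. The fingers move at their own pace and stop on an object; the grip force is fixed at half the most. Time passes only in rows, so rows that repeat a pose let the fingers close. It gives the time, the measured TCP pose, the force, the opening and the grip force at its end, in the units of the state.
- robot.get_obs(): the state, without advancing time (a new reading comes with each control period).
- snapshot(name): name is "scene" or "top"; returns a dict with "img" (400x640x3 uint8, red, green, blue), "fx", "fy", "cx", "cy" (pixels), "T" (4x4, takes a point from camera to world coordinates). Camera axes: x right, y up, looking along -z (the intrinsics and any distortion apply to the point x, -y, -z); pixel columns grow to the right and rows downward; lengths in m; the calibration is good to about 2 mm. A picture is of the moment at which its call begins. There is no depth.
- robot.close_job(): hands the job in; it is judged then, once.
Trained networks look in the newest picture that a camera, given by its name, has taken for a name from the list of things; names that differ only in an ending like _2 or _b are one class to them, and where a whole thing is asked for, a point or a joint stands for the part that bears it (a point fixed in the world has none). Each returns a list of dicts, best first, with "confidence" (0 to 1); they miss things now and then, are a little off and sometimes report something else, mostly with a low value. They report only what shows in the picture. A call takes as long as a camera call. They do not tell look-alikes from the thing itself.
- finder.look_for(camera, thing): "xy" ([column, row] in pixels, amid what is visible of it).
- finder.masks_of(camera, thing): "region" (400x640 bool, what is visible of it) and "xy" ([column, row] in pixels, amid what is visible of it).
- finder.landmark_of(camera, thing): "xy" ([column, row] in pixels: a listed point, or the origin of a listed thing).
The state is a dict: "time": time; "joint_positions": joint angles; "qvel": joint speeds; "joint_torque": joint torques, N m; "tool_pos": TCP position; "ee_rot": TCP orientation; "wrist_force": force on the tool from outside, world axes, zero at the start; "wrist_torque": the same for the moment, N m; "width": finger opening in m; "finger_force": force on a finger pad.
Only numpy, scipy, OpenCV 4.12 (cv2) and the standard library are available. Lean on these libraries where they do the work, as an engineer would, in place of code of your own. Each camera call takes 0.05 s, during which the arm holds its last target. There are 200 camera calls.

## Working session

There is one attempt and no reset: what is moved stays moved. The work goes in short steps, Python scripts to look and compute and a tool call to move; the robot and the scene stay as the last step left them, time stands still between calls to the robot, and variables do not carry over. Pictures are saved under pics/ and viewed, at most 10 in all, crops included, and the job is handed in when it is done.

Besides the shell and the picture viewer there is one more tool, called after "Call:" in YAML: its name, and indented under it one key for each argument. drive_tool: Moves the arm, as the interface text tells. Shift numbers are shares of 100 mm and turn numbers shares of 90 degrees, none past 1 either way. Its arguments: {"type":"object","properties":{"deltas":{"type":"string"}},"required":["deltas"]}

```bash
mkdir -p pics; ls
cat > h.py <<'E'
import numpy as np, cv2
from bench import robot, snapshot, finder
from scipy.spatial.transform import Rotation as R
def px2w(s,uv,z):
    T=np.array(s["T"]);d=np.array([(uv[0]-s["cx"])/s["fx"],-(uv[1]-s["cy"])/s["fy"],-1.])
    d=T[:3,:3]@d;o=T[:3,3];return o+d*(z-o[2])/d[2]
def w2px(s,p):
    T=np.array(s["T"]);c=T[:3,:3].T@(np.array(p)-T[:3,3]);return np.array([s["cx"]+s["fx"]*c[0]/-c[2],s["cy"]-s["fy"]*c[1]/-c[2]])
def save(s,n,crop=None,f=1):
    im=s["img"][...,::-1]
    if crop: im=im[crop[1]:crop[3],crop[0]:crop[2]]
    cv2.imwrite("pics/"+n,cv2.resize(im,None,fx=f,fy=f,interpolation=cv2.INTER_CUBIC))
E
python3 - <<'E'
from h import *
np.set_printoptions(precision=4,suppress=True)
Z=dict(case_center=.09,left_foot=0,right_foot=0,tray_edge=.045,short_case=0,frog=0)
S={}
for n in("scene","top"):
    s=S[n]=snapshot(n);save(s,n+"0.png")
    print(n,{k:v for k,v in s.items() if k!="img"})
    for t,z in Z.items():
        for r in finder.landmark_of(n,t)[:4]: print(n,t,np.array(r["xy"]),round(r["confidence"],2),px2w(s,r["xy"],z))
print(robot.get_obs())
E
```

```text
pics
scene {'fx': 442.67906746180887, 'fy': 442.67906746180887, 'cx': 317.4349192372968, 'cy': 195.1512230951969, 'T': array([[ 0.3633, -0.625 ,  0.691 ,  1.2693],
       [ 0.9315,  0.2568, -0.2575, -0.2271],
       [-0.0165,  0.7372,  0.6755,  0.7668],
       [ 0.    ,  0.    ,  0.    ,  1.    ]])}
scene case_center [296.8 196.1] 0.89 [ 0.5622 -0.0135  0.09  ]
scene case_center [270.3 163.9] 0.81 [ 0.4269 -0.0351  0.09  ]
scene case_center [340.5 156.2] 0.67 [0.4646 0.1366 0.09  ]
scene left_foot [338.8 167.7] 0.92 [0.4032 0.16   0.    ]
scene left_foot [319.3 215.6] 0.89 [0.5554 0.0425 0.    ]
scene right_foot [272.9 230.4] 0.77 [ 0.5598 -0.0771  0.    ]
scene right_foot [333.6 200.2] 0.71 [0.518  0.0961 0.    ]
scene right_foot [255.5 202.3] 0.65 [ 0.4503 -0.0895  0.    ]
scene tray_edge [293.  237.8] 0.58 [ 0.6392 -0.0516  0.045 ]
scene short_case [185.4 274.1] 0.79 [ 0.6116 -0.2904  0.    ]
scene frog [385.2 212.2] 0.7 [0.6057 0.1964 0.    ]
top {'fx': 430.0540973975461, 'fy': 430.0540973975461, 'cx': 317.93101043250766, 'cy': 204.420256249431, 'T': array([[ 0.0092,  0.9978, -0.
[... 586 characters left out ...]
 226.7] 0.65 [0.5136 0.1095 0.    ]
top tray_edge [355.7 185.1] 0.96 [ 0.6222 -0.0418  0.045 ]
top short_case [447.7 191.9] 0.94 [ 0.6105 -0.2917  0.    ]
top frog [263. 189.] 0.72 [0.6148 0.2061 0.    ]
{'time': 0.7, 'joint_positions': array([-1.2941,  0.0872,  1.3706, -0.    ,  1.6836, -0.1031]), 'qvel': array([ 0.0009, -0.0002, -0.0003, -0.001 , -0.0023,  0.0003]), 'joint_torque': array([ -0.0019, -33.9913, -30.2519,   0.0715,   0.0235,   0.    ]), 'tool_pos': array([ 0.2039, -0.5108,  0.2056]), 'ee_rot': array([3.1414, 0.    , 0.3798]), 'wrist_force': array([-0.7853, -0.9236, -0.614 ]), 'wrist_torque': array([-0.0055, -0.0017,  0.0358]), 'finger_force': 0.0, 'width': 0.09421723445228793}
```

View pics/scene0.png

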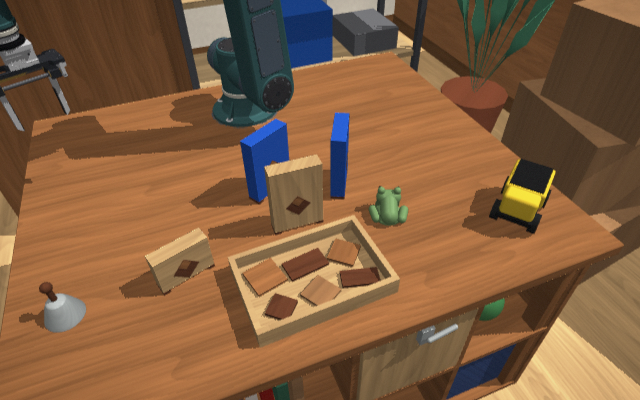

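View pics/top0.png

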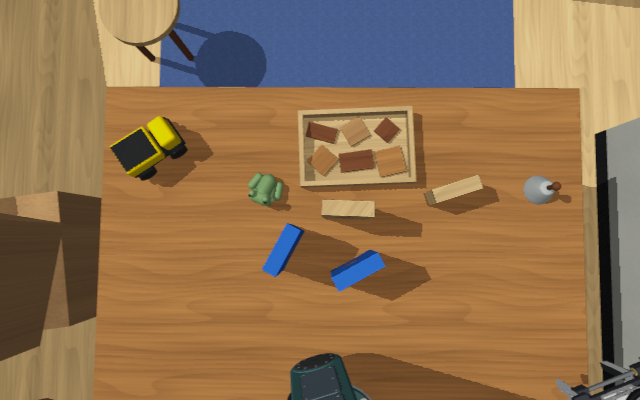

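The scene picture shows the tall plain-wood case at (297,196). The top picture shows it at (348,209). These could be mistaken for it:
- Blue tall cases: scene (268,160) and (340,156), top (357,270) and (282,250). Ruled out by colour.
- Short wooden case: scene (180,262), top (455,190). Ruled out by height.

I choose the wooden tall case and will check it in a crop.

Run:
```python
from h import *
np.set_printoptions(precision=4,suppress=True)
s=snapshot("top");save(s,"crop1.png",(285,95,435,225),5)
for t,z in(("case_center",.18),("tray_edge",.045),("short_case",.095)):
    for r in finder.masks_of("top",t)[:3]:
        m=r["region"].astype(np.uint8);c=max(cv2.findContours(m,0,1)[0],key=cv2.contourArea)
        b=cv2.boxPoints(cv2.minAreaRect(c)); print(t,r["xy"],r["confidence"],m.sum());print(b.tolist());print(np.array([px2w(s,q,z)[:2] for q in b]).tolist())
```

```text
case_center [347.3, 208.1] 0.86 885
[[320.4948425292969, 217.1134033203125], [321.3010559082031, 199.3773193359375], [372.6041564941406, 201.70928955078125], [371.7979431152344, 219.44537353515625]]
[[0.533416812852807, 0.04690485254372977], [0.5738784248521455, 0.04542227002406606], [0.5694520495869501, -0.07127881519376039], [0.5291125721728684, -0.06949046558562419]]
case_center [357.7, 270.2] 0.65 1130
[[327.667724609375, 271.80889892578125], [373.74591064453125, 246.79505920410156], [384.407958984375, 266.4356689453125], [338.32977294921875, 291.44952392578125]]
[[0.41022375126130534, 0.02964856488048176], [0.46739643756877114, -0.07394121664267303], [0.4236202088145258, -0.09790833784076142], [0.36671644927277713, 0.005364385252164722]]
case_center [279.0, 249.5] 0.56 1084
[[260.2528381347656, 269.1658630371094], [286.4886779785156, 220.83670043945312], [304.4079895019531, 230.56430053710938], [278.1721496582031, 278.8934631347656]]
[[0.41448026743632094, 0.18216509521375984], [0.5242847024893431, 0.12424116183744027], [0.5025549407722021, 0.08317134669402557], [0.3931348907887
[... 447 characters left out ...]
458984375, 218.38771057128906], [321.10150146484375, 198.1723175048828], [374.7691650390625, 201.1538543701172], [373.6461181640625, 221.36924743652344]]
[[0.5349507593321245, 0.05014530516105513], [0.5874412943099376, 0.04769589441446938], [0.5807555503206889, -0.09125315587607682], [0.5284392392479674, -0.08839196834042037]]
short_case [451.9, 188.4] 0.69 770
[[422.5000305175781, 191.49993896484375], [476.5000305175781, 173.49993896484375], [481.4000549316406, 188.199951171875], [427.4000549316406, 206.199951171875]]
[[0.6018655427271687, -0.20324663291600847], [0.6474814197503701, -0.3363107160342743], [0.6110819133430494, -0.34775952841337665], [0.5655865734264001, -0.21501967545967077]]
```

View pics/crop1.png

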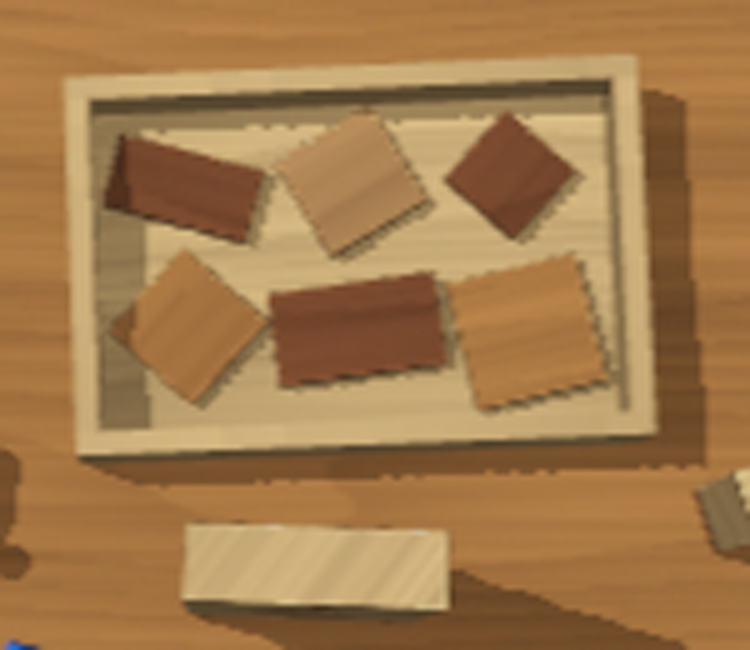

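The crop shows the plain-wood case top face with corners at about (322,200), (375,201), (375,217) and (322,215). It is not blue and is the tall one. The tray's near rim runs from (301,186) to (416,182).

Run:
```python
from h import *
np.set_printoptions(precision=4,suppress=True)
s=snapshot("top"); c=lambda x,y:(x/5+285-.4,y/5+95-.4)
q=np.array([px2w(s,c(*p),.18) for p in((186,523),(449,530),(449,608),(184,600))]);print(q[:,:2]);ctr=q.mean(0);v=(q[0]+q[3]-q[1]-q[2])/2
yaw=np.arctan2(-v[0],v[1]);print("case",ctr,np.linalg.norm(v),np.degrees(yaw))
t=np.array([px2w(s,c(*p),.045) for p in((79,454),(656,434))]);w=t[0]-t[1];ty=np.arctan2(-w[0],w[1]);tm=t.mean(0);print("tray",t[:,:2],tm,np.linalg.norm(w),np.degrees(ty))
yv=np.array([-np.sin(yaw),np.cos(yaw),0]);xt=np.array([np.cos(ty),np.sin(ty),0]);yt=np.array([-xt[1],xt[0],0])
C=np.array([ctr[0],ctr[1],0])
for n,k in(("L",.06),("R",-.06)):
    f=C+k*yv;print(n,f,"in tray:",(f-tm)@xt,(f-tm)@yt)
s2=snapshot("scene");im=s2["img"].copy();xv=np.array([np.cos(yaw),np.sin(yaw),0])
for a in(-.018,.018):
  for b in(-.06,.06):
    for z in(0,.18): cv2.circle(im,tuple(int(round(u*4)) for u in w2px(s2,C+a*xv+b*yv+[0,0,z])),4,(255,0,0),-1,shift=2)
for p in t: cv2.circle(im,tuple(int(round(u)) for u in w2px(s2,p)),1,(255,0,0),-1)
s2["img"]=im;save(s2,"chk.png",(220,140,410,290),4)
```

```text
[[ 0.5743  0.0443]
 [ 0.572  -0.0754]
 [ 0.5365 -0.0754]
 [ 0.5392  0.0449]]
case [ 0.5555 -0.0154  0.18  ] 0.1199787136065312 -1.171935462904878
tray [[ 0.6204  0.1019]
 [ 0.6329 -0.1973]] [ 0.6266 -0.0477  0.045 ] 0.29939104319462356 2.393876001706745
L [0.5567 0.0446 0.    ] in tray: -0.06599421381216006 0.09513436188192965
R [ 0.5543 -0.0754  0.    ] in tray: -0.07345761181216626 -0.024633320279384224
```

View pics/chk.png

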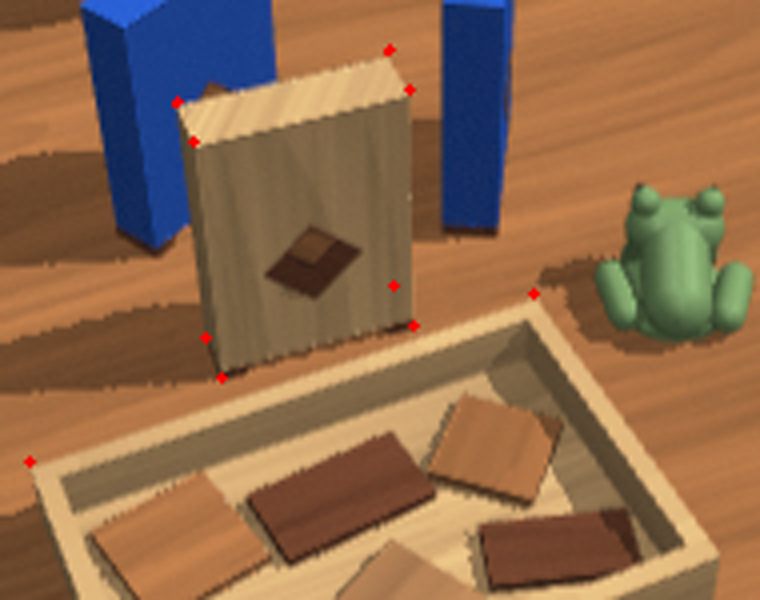

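The overlay agrees with the scene camera to about 2 mm. In tray axes the left foot is at x = -66 mm and the right foot at -73 mm. The case's yaw relative to the tray is -3.6°. Moving above it now.

Call:
drive_tool:
  deltas: "0.4 -0.26 -0.3 0 0 0 94; 0.8 -0.52 -0.4 0 0 0 94; 1 -0.65 -0.4 0 0 0 94"

```text
time: 1.3
tool_pos: [0.2743, -0.4123, 0.2483]
ee_rot: [3.137, -0.001, 0.381]
wrist_force: [-0.4, -0.6, 0.6]
width: 0.0939
finger_force: 0.0
```

Call:
drive_tool:
  deltas: "0.4 -0.26 0 0 0 0 94; 0.8 -0.52 0 0 0 0 94; 1 -0.65 0 0 0 0 94"

```text
time: 1.6
tool_pos: [0.3429, -0.3133, 0.246]
ee_rot: [3.141, -0.001, 0.383]
wrist_force: [0.1, -0.3, -0.2]
width: 0.0943
finger_force: 0.0
```

Call:
drive_tool:
  deltas: "0.4 -0.26 0 0 0 0 94; 0.8 -0.52 0 0 0 0 94; 1 -0.65 0 0 0 0 94"

```text
time: 1.9
tool_pos: [0.4116, -0.2157, 0.2458]
ee_rot: [-3.142, -0.001, 0.383]
wrist_force: [-0.7, 0.7, -0.3]
width: 0.0937
finger_force: 0.0
```

Call:
drive_tool:
  deltas: "0.4 -0.26 0 0 0 -0.09 94; 0.8 -0.52 0 0 0 -0.18 94; 1 -0.65 0 0 0 -0.27 94; 1 -0.65 0 0 0 -0.36 94; 1 -0.65 0 0 0 -0.45 94"

```text
time: 2.4
tool_pos: [0.4795, -0.12, 0.2454]
ee_rot: [-3.141, 0.0, 1.095]
wrist_force: [-0.8, -0.1, 0.4]
width: 0.0937
finger_force: 0.0
```

```bash
cat >> h.py <<'E'
import json,os
C0=np.array([.5555,-.0154]);CY=np.radians(-1.17);TM=np.array([.6266,-.0477]);TY=np.radians(2.39)
def pose(p,yaw,tilt=0):
    "case-frame tool: tool x = case y, y = case x, z down; tilt about case x (+ lifts +y end)"
    return np.array(p,float),R.from_euler("z",yaw)*R.from_euler("x",tilt)*R.from_matrix([[0,1,0],[1,0,0],[0,0,-1]])
def meas():
    o=robot.get_obs();return np.array(o["tool_pos"]),R.from_euler("xyz",o["ee_rot"])
def rows(start,wps,g):
    p,q=start;out=[]
    for a,b in wps:
        d=q.inv().apply(a-p)/.1;w=(q.inv()*b).as_rotvec()/(np.pi/2);v=np.round(np.r_[d,w],3);out.append(" ".join("%g"%x for x in v)+" %g"%g)
    print("; ".join(out));return p+q.apply(v[:3]*.1),q*R.from_rotvec(v[3:]*np.pi/2)
def put(c): json.dump([c[0].tolist(),c[1].as_quat().tolist()],open("cmd.json","w"))
def get(): a=json.load(open("cmd.json"));return np.array(a[0]),R.from_quat(a[1])
def yv(y): return np.array([-np.sin(y),np.cos(y)])
E
python3 - <<'E'
from h import *
g=np.r_[C0-.035*yv(CY),0];print(g)
s=meas();c=rows(s,[pose(g+[0,0,.24],CY)]*5,94)
c=rows(c,[pose(g+[0,0,.185],CY),pose(g+[0,0,.15],CY),pose(g+[0,0,.145],CY)],94);put(c)
E
```

```text
[ 0.55478534 -0.0503927   0.        ]
0.964 0.351 0.054 -0 0 -0.29 94; 0.964 0.351 0.054 -0 0 -0.29 94; 0.964 0.351 0.054 -0 0 -0.29 94; 0.964 0.351 0.054 -0 0 -0.29 94; 0.964 0.351 0.054 -0 0 -0.29 94
-0 -0 0.55 -0 0 0 94; -0 -0 0.9 -0 0 0 94; -0 -0 0.95 -0 0 0 94
```

Call:
drive_tool:
  deltas: "0.96 0.35 0.05 0 0 -0.29 94; 0.96 0.35 0.05 0 0 -0.29 94; 0.96 0.35 0.05 0 0 -0.29 94; 0.964 0.351 0.054 0 0 -0.29 94; 0.964 0.351 0.054 0 0 -0.29 94"

```text
time: 2.9
tool_pos: [0.5548, -0.0522, 0.24]
ee_rot: [-3.141, 0.0, 1.539]
wrist_force: [0.4, -0.4, -0.4]
width: 0.094
finger_force: 0.0
```

Run:
```python
from h import *
o=robot.get_obs();print(o["tool_pos"],o["ee_rot"],o["width"])
s=snapshot("scene");save(s,"above.png",(200,80,420,280),3)
```

```text
[ 0.55478241 -0.05223094  0.24003171] [-3.14132944e+00  3.42965599e-04  1.53920086e+00] 0.09395184817675445
```

View pics/above.png

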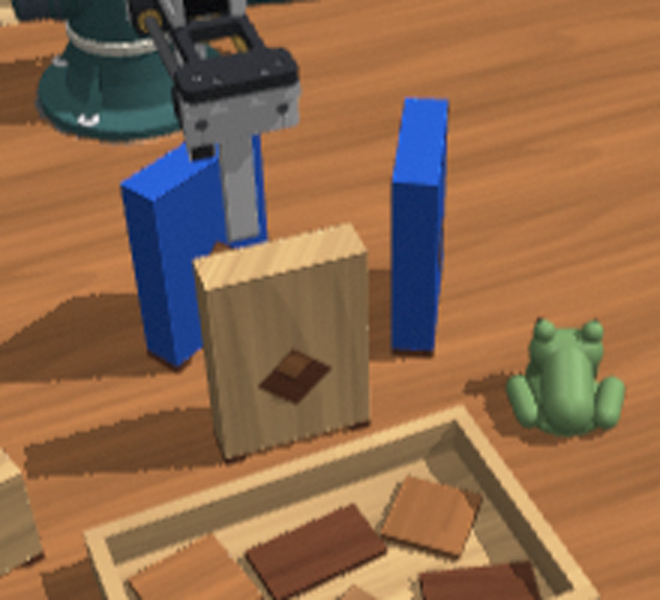

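The front finger, at crop (243,190), hangs above the right half of the case top, clear of the case. Descending, then closing.

Call:
drive_tool:
  deltas: "0 0 0.45 0 0 0 94; 0 0 0.8 0 0 0 94; 0 0 0.95 0 0 0 94; 0 0 0.95 0 0 0 94"

```text
time: 3.35
tool_pos: [0.553, -0.0525, 0.1428]
ee_rot: [-3.137, -0.001, 1.54]
wrist_force: [-0.6, 0.7, 0.5]
width: 0.094
finger_force: 0.0
```

Call:
drive_tool:
  deltas: "0 0 0.05 0 0 0 36; 0 0 0.05 0 0 0 30; 0 0 0.05 0 0 0 30; 0 0 0.05 0 0 0 30; 0 0 0.05 0 0 0 30"

```text
time: 3.85
tool_pos: [0.5554, -0.0521, 0.141]
ee_rot: [3.14, 0.0, 1.542]
wrist_force: [0.3, 0.1, 0.1]
width: 0.0575
finger_force: 0.0
```

Call:
drive_tool:
  deltas: "0 0 0 0 0 0 30; 0 0 0 0 0 0 30; 0 0 0 0 0 0 30"

```text
time: 4.15
tool_pos: [0.5551, -0.0521, 0.1401]
ee_rot: [3.141, 0.0, 1.542]
wrist_force: [0.5, 0.3, 0.3]
width: 0.0359
finger_force: 30.0
```

```bash
cat >> h.py <<'E'
def about(base,piv,caseyaw,tilt,dyaw,dz=0):
    "rigidly move base: tilt about case x through piv, then yaw about vertical through piv"
    T=R.from_euler("z",caseyaw+dyaw)*R.from_euler("x",tilt)*R.from_euler("z",-caseyaw)
    P=np.r_[piv,0.];return P+T.apply(base[0]-P)+[0,0,dz],T*base[1]
def seq(base,piv,cy,pts,n=5,g=30,start=None):
    c=start or base
    for k in range(0,len(pts),n):
        c=rows(c,[about(base,piv,cy,np.radians(t),np.radians(d),z) for t,d,z in pts[k:k+n]],g)
    return c
E
python3 - <<'E'
from h import *
b=meas();L=C0+.06*yv(CY)
json.dump([b[0].tolist(),b[1].as_quat().tolist()],open("base1.json","w"))
th=np.degrees(np.arcsin((.066-.022)/.12));tot=th-np.degrees(CY-TY);print(th,tot)
pts=[(-1.2*i,0,-.001*i/5) for i in range(1,6)]+[(-6,tot*i/15,-.001) for i in range(1,16)]
put(seq(b,L,CY,pts))
E
```

```text
21.510188266887486 25.070188266887484
0.03 -0 -0.018 -0 -0.013 -0 30; 0.06 -0 -0.035 -0 -0.027 -0 30; 0.09 -0.001 -0.052 -0 -0.04 -0 30; 0.121 -0.001 -0.068 -0 -0.053 -0 30; 0.152 -0.001 -0.083 -0.001 -0.067 -0 30
0 0.024 -0 -0.001 0 -0.019 30; 0.002 0.047 -0 -0.003 0 -0.037 30; 0.004 0.071 -0.001 -0.005 0 -0.055 30; 0.006 0.095 -0.001 -0.007 0 -0.074 30; 0.01 0.118 -0.001 -0.009 0 -0.092 30
0 0.024 -0 -0.002 0 -0.019 30; 0.002 0.048 -0 -0.004 0 -0.037 30; 0.004 0.071 -0.001 -0.006 0.001 -0.056 30; 0.006 0.095 -0.001 -0.008 0.001 -0.074 30; 0.01 0.118 -0.001 -0.01 0.001 -0.093 30
0 0.024 -0 -0.002 -0 -0.018 30; 0.002 0.048 -0 -0.004 -0 -0.037 30; 0.004 0.072 -0.001 -0.006 -0 -0.055 30; 0.006 0.095 -0.001 -0.008 -0 -0.074 30; 0.01 0.119 -0.001 -0.01 -0 -0.092 30
```

Call:
drive_tool:
  deltas: "0.03 0 -0.018 0 -0.013 0 30; 0.06 0 -0.035 0 -0.027 0 30; 0.09 -0.001 -0.052 0 -0.04 0 30; 0.121 -0.001 -0.068 0 -0.053 0 30; 0.152 -0.001 -0.083 -0.001 -0.067 0 30"

```text
time: 4.65
tool_pos: [0.5554, -0.0369, 0.1494]
ee_rot: [3.139, 0.108, 1.542]
wrist_force: [-1.3, -2.5, 4.4]
width: 0.0357
finger_force: 30.0
```

Run:
```python
from h import *
s=snapshot("scene");save(s,"tilt.png",(220,100,400,260),4)
print(meas()[0],robot.get_obs()["wrist_force"],robot.get_obs()["wrist_torque"])
for t in("left_foot","right_foot"):
    print(t,[(np.round(r["xy"],1),round(r["confidence"],2)) for r in finder.landmark_of("scene",t)])
```

```text
[ 0.5555039  -0.03605841  0.14954315] [ 0.10872948 -3.02263393  2.59125863] [-0.83631396 -0.04758911 -0.00114068]
left_foot []
right_foot [(array([336.7, 198.2]), 0.9), (array([253.9, 199.5]), 0.73), (array([272.6, 226.6]), 0.58)]
```

View pics/tilt.png

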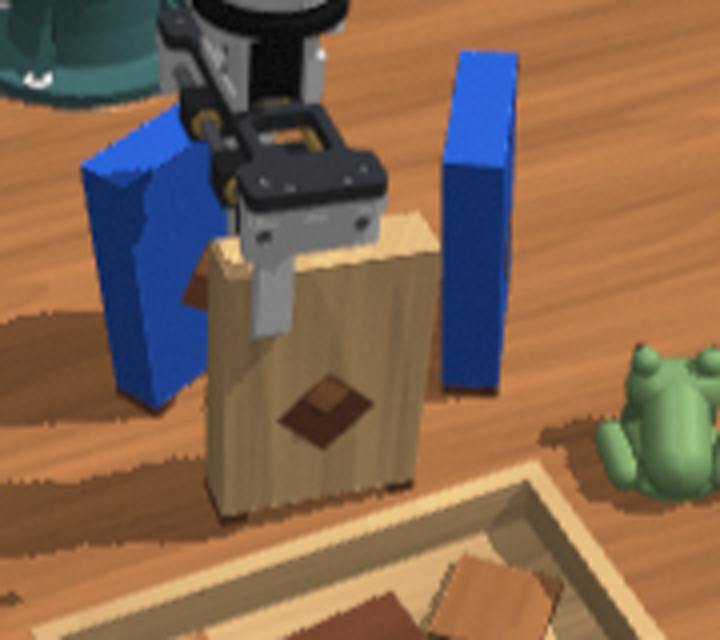

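The case is tipped: the left foot is still at (323,221) and the right foot is raised. The wrist carries about 3 N, so the left foot is loaded. Swinging now.

Call:
drive_tool:
  deltas: "0 0.024 0 -0.001 0 -0.019 30; 0.002 0.047 0 -0.003 0 -0.037 30; 0.004 0.071 -0.001 -0.005 0 -0.055 30; 0.006 0.095 -0.001 -0.007 0 -0.074 30; 0.01 0.118 -0.001 -0.009 0 -0.092 30"

```text
time: 5.3
tool_pos: [0.5677, -0.036, 0.1489]
ee_rot: [3.14, 0.104, 1.689]
wrist_force: [-0.0, -0.9, 4.8]
width: 0.0358
finger_force: 30.0
```

Call:
drive_tool:
  deltas: "0 0.024 0 -0.002 0 -0.019 30; 0.002 0.048 0 -0.004 0 -0.037 30; 0.004 0.071 -0.001 -0.006 0.001 -0.056 30; 0.006 0.095 -0.001 -0.008 0.001 -0.074 30; 0.01 0.118 -0.001 -0.01 0.001 -0.093 30"

```text
time: 5.8
tool_pos: [0.5793, -0.0336, 0.1487]
ee_rot: [3.139, 0.103, 1.836]
wrist_force: [0.5, -0.3, 5.0]
width: 0.0357
finger_force: 30.0
```

Call:
drive_tool:
  deltas: "0 0.024 0 -0.002 0 -0.018 30; 0.002 0.048 0 -0.004 0 -0.037 30; 0.004 0.072 -0.001 -0.006 0 -0.055 30; 0.006 0.095 -0.001 -0.008 0 -0.074 30; 0.01 0.119 -0.001 -0.01 0 -0.092 30"

```text
time: 6.3
tool_pos: [0.5902, -0.0297, 0.1485]
ee_rot: [3.14, 0.104, 1.982]
wrist_force: [0.7, -0.7, 5.4]
width: 0.0358
finger_force: 30.0
```

Run:
```python
from h import *
s=snapshot("scene");o=robot.get_obs();print(o["tool_pos"],o["ee_rot"],o["wrist_force"],o["wrist_torque"],"cmd",get()[0],get()[1].as_euler("xyz"))
for r in finder.landmark_of("scene","right_foot"): print(r["xy"],r["confidence"],px2w(s,r["xy"],.012))
for r in finder.landmark_of("scene","left_foot"): print(r["xy"],r["confidence"],px2w(s,r["xy"],0))
a=json.load(open("base1.json"));b=np.array(a[0]),R.from_quat(a[1])
L=C0+.06*yv(CY);tot=25.07
put(seq(b,L,CY,[(-4.5,tot,-.001),(-3,tot,-.001),(-1.5,tot,-.0005),(-.6,tot,0),(0,tot,0)],start=get()))
```

```text
[ 0.59037609 -0.02964394  0.14845093] [3.13986278 0.1043363  1.98281479] [ 2.84820648 -1.71719168  4.81173507] [ 0.24645872 -0.1674386  -0.09221582] cmd [ 0.59003845 -0.02976594  0.14842457] [3.13996078 0.10431137 1.97967477]
[253.2, 200.2] 0.79 [ 0.45347073 -0.0949036   0.012     ]
[283.6, 241.0] 0.74 [ 0.61156865 -0.06654298  0.012     ]
[333.5, 199.1] 0.71 [0.52600483 0.09240934 0.012     ]
[340.1, 168.1] 0.85 [0.4061475  0.16262437 0.        ]
[320.4, 214.4] 0.71 [0.55261166 0.04653751 0.        ]
-0.037 -0 0.026 0 0.016 -0 30; -0.072 0 0.052 0.001 0.033 -0 30; -0.108 0.001 0.075 0.001 0.05 -0 30; -0.129 0.001 0.087 0.001 0.06 -0 30; -0.143 0.001 0.099 0.001 0.066 -0 30
```

Call:
drive_tool:
  deltas: "-0.037 0 0.026 0 0.016 0 30; -0.072 0 0.052 0.001 0.033 0 30; -0.108 0.001 0.075 0.001 0.05 0 30; -0.129 0.001 0.087 0.001 0.06 0 30; -0.143 0.001 0.099 0.001 0.066 0 30"

```text
time: 6.95
tool_pos: [0.596, -0.0436, 0.1402]
ee_rot: [-3.141, -0.003, 1.98]
wrist_force: [-0.5, 2.6, 9.0]
width: 0.0359
finger_force: 30.0
```

Run:
```python
from h import *
o=robot.get_obs();print(o["tool_pos"],o["ee_rot"],o["wrist_force"],o["wrist_torque"],"cmd",get()[0],get()[1].as_euler("xyz"))
```

```text
[ 0.5959969  -0.04355465  0.14020664] [-3.14128818e+00 -2.68792312e-03  1.97955979e+00] [-0.48808738  2.64239762  9.03851683] [ 0.49055611 -0.09788271  0.01960667] cmd [ 0.59620935 -0.04371548  0.14006751] [3.14153759e+00 6.38858169e-04 1.97976230e+00]
```

Set down, with the case pressing lightly on the table. I'll open and slide the straddling fingers 70 mm to the left half, then regrip there.

Call:
drive_tool:
  deltas: "0 0 0 0 0 0 62; 0 0 0 0 0 0 62; 0 0 0 0 0 0 62; 0 0 0 0 0 0 62; 0 0 0 0 0 0 62"

```text
time: 7.45
tool_pos: [0.5957, -0.0436, 0.1396]
ee_rot: [-3.141, 0.0, 1.98]
wrist_force: [0.2, -0.2, -0.2]
width: 0.0617
finger_force: 0.0
```

Run:
```python
from h import *
o=robot.get_obs();print(o["tool_pos"],o["ee_rot"],o["wrist_force"],o["width"])
s=snapshot("scene");save(s,"set1.png",(220,100,400,260),4)
im=s["img"];y=np.radians(-1.17+25.07);L=C0+.06*yv(CY);C=np.r_[L-.06*yv(y),0];xv=np.r_[np.cos(y),np.sin(y),0];Y=np.r_[yv(y),0]
for b in(-.06,.06): print("front bottom/top",b,w2px(s,C+.018*xv+b*Y),w2px(s,C+.018*xv+b*Y+[0,0,.18]))
```

```text
[ 0.59574256 -0.04359168  0.13962029] [-3.14050158e+00  5.51457528e-05  1.97994867e+00] [ 0.19648019 -0.23373668 -0.2275976 ] 0.061666465047247015
front bottom/top -0.06 [288.98869614 246.55616878] [283.60729914 187.39687356]
front bottom/top 0.06 [325.58245261 219.3784198 ] [325.23910118 160.59233496]
```

View pics/set1.png

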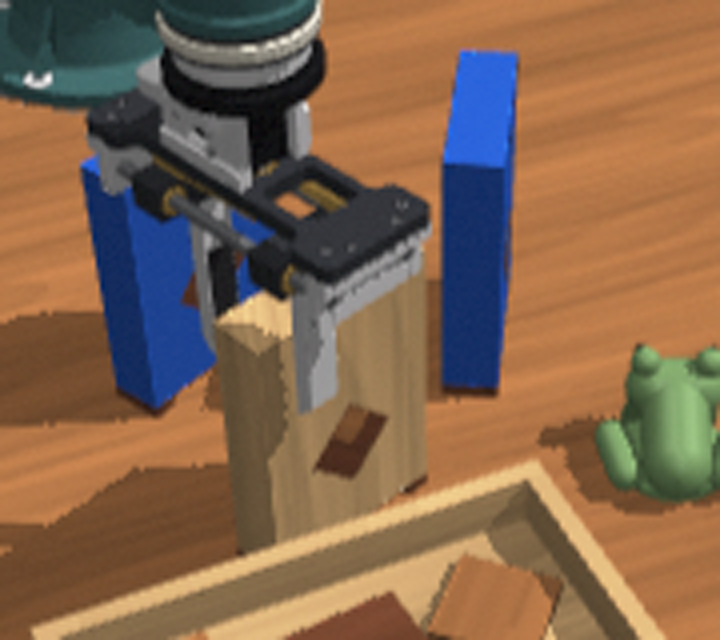

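The set-down case shows its front-left bottom corner at (326.5,219.5) and its front-right top corner at (284.5,188). Both are within about 1 px of the prediction, so the pivot held. Sliding to the left half and gripping.

Call:
drive_tool:
  deltas: "0.25 0 0 0 0 0 62; 0.5 0 0 0 0 0 62; 0.7 0 0 0 0 0 62; 0.7 0 0 0 0 0 62"

```text
time: 7.9
tool_pos: [0.5675, 0.0225, 0.1403]
ee_rot: [3.142, -0.0, 1.983]
wrist_force: [0.4, -0.2, 0.4]
width: 0.0621
finger_force: 0.0
```

Call:
drive_tool:
  deltas: "0 0 0 0 0 0 30; 0 0 0 0 0 0 30; 0 0 0 0 0 0 30; 0 0 0 0 0 0 30; 0 0 0 0 0 0 30"

```text
time: 8.4
tool_pos: [0.5686, 0.0197, 0.1399]
ee_rot: [-3.141, 0.001, 1.979]
wrist_force: [0.6, -1.3, -1.0]
width: 0.0356
finger_force: 30.0
```

Run:
```python
from h import *
o=robot.get_obs();print(o["tool_pos"],o["ee_rot"],o["wrist_force"],o["width"])
b=meas();y=CY+np.radians(25.07);L=C0+.06*yv(CY);Rf=L-.12*yv(y)
json.dump([b[0].tolist(),b[1].as_quat().tolist()],open("base2.json","w"))
xt=np.array([np.cos(TY),np.sin(TY)]);print("R",Rf,(Rf-TM)@xt,"grip offs",(b[0][:2]-(L+Rf)/2)@yv(y),(b[0][:2]-(L+Rf)/2)@[np.cos(y),np.sin(y)])
tot=-21.51
pts=[(1.2*i,0,-.001*i/5) for i in range(1,6)]+[(6,tot*i/15,-.001) for i in range(1,16)]+[(4.5,tot,-.001),(3,tot,-.001),(1.5,tot,-.0005),(.6,tot,0),(0,tot,0)]
put(seq(b,Rf,y,pts))
```

```text
[0.56860023 0.01973954 0.13987218] [-3.14147028e+00  1.04937471e-03  1.97875816e+00] [ 0.58532353 -1.32060747 -0.98919086] 0.03564756231336933
R [ 0.60534213 -0.06512298] -0.021965942490717708 grip offs 0.03247157167242366 0.0007899100957529989
-0.03 0 -0.017 0 0.013 -0 30; -0.059 0.001 -0.033 0 0.027 -0 30; -0.09 0.001 -0.049 0 0.04 -0 30; -0.12 0.001 -0.064 0 0.053 -0 30; -0.151 0.001 -0.079 0.001 0.067 -0 30
-0.001 0.02 0 -0.002 -0 0.016 30; -0.001 0.039 -0 -0.004 -0 0.032 30; -0.003 0.058 -0 -0.005 -0 0.048 30; -0.004 0.078 -0 -0.007 -0 0.063 30; -0.006 0.097 -0.001 -0.009 -0 0.079 30
-0.001 0.019 0 -0.001 -0 0.016 30; -0.001 0.039 0 -0.003 -0 0.032 30; -0.003 0.058 0 -0.005 -0 0.048 30; -0.004 0.077 -0 -0.006 -0 0.064 30; -0.007 0.096 -0 -0.008 -0 0.079 30
0 0.02 -0 -0.002 -0 0.016 30; -0.001 0.039 -0.001 -0.003 -0 0.032 30; -0.002 0.058 -0.001 -0.005 -0 0.048 30; -0.004 0.078 -0.001 -0.007 -0 0.064 30; -0.006 0.097 -0.001 -0.008 -0 0.08 30
0.037 -0 0.025 -0 -0.017 -0 30; 0.072 -0.001 0.05 -0.001 -0.033 -0 30; 0.108 -0.001 0.072 -0.001 -0.05 -0 30; 0.129 -0.001 0.083 -0.001 -0.06 -0 30; 0.143 -0.001 0.094 -0.001 -0.067 -0 30
```

Call:
drive_tool:
  deltas: "-0.03 0 -0.017 0 0.013 0 30; -0.059 0.001 -0.033 0 0.027 0 30; -0.09 0.001 -0.049 0 0.04 0 30; -0.12 0.001 -0.064 0 0.053 0 30; -0.151 0.001 -0.079 0.001 0.067 0 30"

```text
time: 8.9
tool_pos: [0.5745, 0.0064, 0.1483]
ee_rot: [-3.14, -0.107, 1.979]
wrist_force: [-0.0, 0.9, 0.6]
width: 0.0359
finger_force: 30.0
```

Call:
drive_tool:
  deltas: "-0.001 0.02 0 -0.002 0 0.016 30; -0.001 0.039 0 -0.004 0 0.032 30; -0.003 0.058 0 -0.005 0 0.048 30; -0.004 0.078 0 -0.007 0 0.063 30; -0.006 0.097 -0.001 -0.009 0 0.079 30"

```text
time: 9.4
tool_pos: [0.5836, 0.0099, 0.148]
ee_rot: [-3.141, -0.104, 1.853]
wrist_force: [-0.6, 0.5, 1.9]
width: 0.0359
finger_force: 30.0
```

Call:
drive_tool:
  deltas: "-0.001 0.019 0 -0.001 0 0.016 30; -0.001 0.039 0 -0.003 0 0.032 30; -0.003 0.058 0 -0.005 0 0.048 30; -0.004 0.077 0 -0.006 0 0.064 30; -0.007 0.096 0 -0.008 0 0.079 30"

```text
time: 9.9
tool_pos: [0.5931, 0.0122, 0.148]
ee_rot: [-3.141, -0.105, 1.728]
wrist_force: [-1.4, 0.1, 2.7]
width: 0.0358
finger_force: 30.0
```

Call:
drive_tool:
  deltas: "0 0.02 0 -0.002 0 0.016 30; -0.001 0.039 -0.001 -0.003 0 0.032 30; -0.002 0.058 -0.001 -0.005 0 0.048 30; -0.004 0.078 -0.001 -0.007 0 0.064 30; -0.006 0.097 -0.001 -0.008 0 0.08 30"

```text
time: 10.4
tool_pos: [0.6028, 0.0131, 0.148]
ee_rot: [-3.14, -0.105, 1.602]
wrist_force: [-0.8, 0.2, 2.5]
width: 0.0361
finger_force: 30.0
```

Run:
```python
from h import *
s=snapshot("scene");save(s,"sw2.png",(220,100,400,260),4)
o=robot.get_obs();print(o["tool_pos"],o["ee_rot"],o["wrist_force"])
```

```text
[0.60293755 0.01309554 0.14795222] [-3.14008398 -0.10457605  1.60100592] [-1.44990909  0.12669178  2.81903528]
```

View pics/sw2.png

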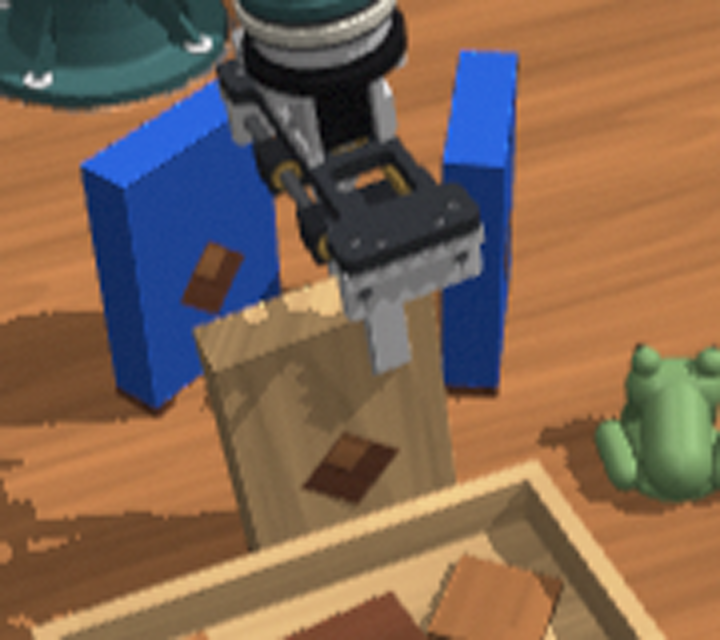

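The case is tipped onto its right foot, its face looks parallel to the tray wall, and nothing else has moved. Lowering, then releasing.

Call:
drive_tool:
  deltas: "0.037 0 0.025 0 -0.017 0 30; 0.072 -0.001 0.05 -0.001 -0.033 0 30; 0.108 -0.001 0.072 -0.001 -0.05 0 30; 0.129 -0.001 0.083 -0.001 -0.06 0 30; 0.143 -0.001 0.094 -0.001 -0.067 0 30"

```text
time: 10.95
tool_pos: [0.602, 0.0284, 0.14]
ee_rot: [-3.142, 0.003, 1.605]
wrist_force: [-1.4, -1.7, 4.5]
width: 0.0356
finger_force: 30.0
```

Call:
drive_tool:
  deltas: "0 0 0 0 0 0 64; 0 0 0 0 0 0 64; 0 0 0 0 0 0 64; 0 0 0 0 0 0 64; 0 0 0 0 0 0 64"

```text
time: 11.45
tool_pos: [0.6019, 0.028, 0.1398]
ee_rot: [-3.141, 0.001, 1.603]
wrist_force: [0.2, 1.2, 0.8]
width: 0.0639
finger_force: 0.0
```

Call:
drive_tool:
  deltas: "0 0 -0.3 0 0 0 64; 0 0 -0.6 0 0 0 64; 0 0 -0.9 0 0 0 64; 0 0 -1 0 0 0 64"

```text
time: 11.85
tool_pos: [0.6034, 0.0281, 0.2443]
ee_rot: [3.135, 0.001, 1.604]
wrist_force: [0.7, -0.3, 0.5]
width: 0.0639
finger_force: 0.0
```

Call:
drive_tool:
  deltas: "0 -0.5 0 0 0 0 64; 0 -1 0 0 0 0 64; 0 -1 0 0 0 0 64"

```text
time: 12.15
tool_pos: [0.496, 0.0252, 0.2376]
ee_rot: [-3.135, 0.0, 1.604]
wrist_force: [-0.6, 0.1, 0.7]
width: 0.0637
finger_force: 0.0
```

Call:
drive_tool:
  deltas: "0 -0.5 0 0 0 0 64; 0 -1 0 0 0 0 64; 0 -1 0 0 0 0 64"

```text
time: 12.45
tool_pos: [0.3979, 0.0219, 0.2392]
ee_rot: [-3.14, 0.001, 1.604]
wrist_force: [1.1, -0.2, -0.2]
width: 0.0641
finger_force: 0.0
```

Run:
```python
from h import *
s=snapshot("top");t=snapshot("scene")
a=cv2.resize(s["img"][95:225,285:435],None,fx=4,fy=4,interpolation=2);b=cv2.resize(t["img"][100:320,210:430],(520,520),interpolation=2)
cv2.imwrite("pics/end.png",a[...,::-1]);print(a.shape)
cv2.imwrite("pics/end2.png",b[...,::-1])
```

```text
(520, 600, 3)
```

View pics/end.png

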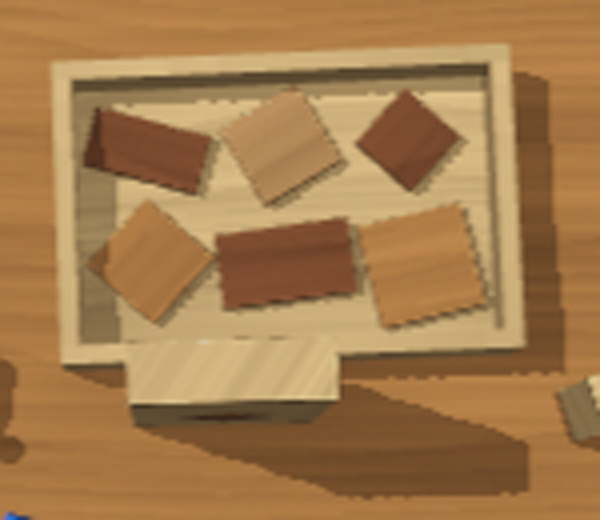

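View pics/end2.png

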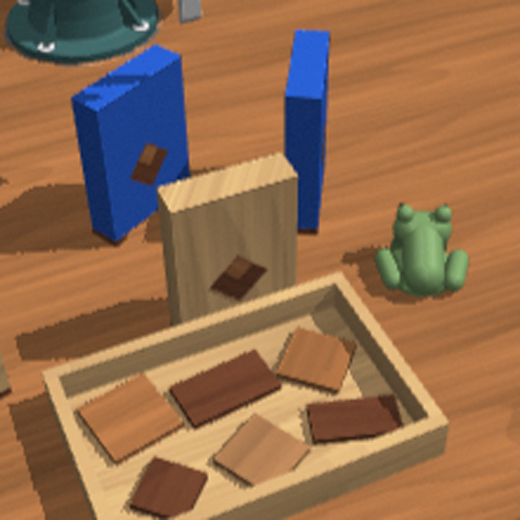

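The case stands upright along the tray wall. In the top crop its top face runs from (127,346) to (338,340). The frog and the short case have not moved. Measuring the gap.

Run:
```python
from h import *
s=snapshot("top");c=lambda x,y:(x/4+285-.4,y/4+95-.4)
xt=np.array([np.cos(TY),np.sin(TY)]);yt=yv(TY)
for p in((127,346),(338,340),(338,402),(130,404)):
    d=px2w(s,c(*p),.18)[:2]-TM;print(p,d@xt*1e3,d@yt*1e3)
for p in((62,364),(524,347)):
    d=px2w(s,c(*p),.045)[:2]-TM;print("tray",d@xt*1e3,d@yt*1e3)
```

```text
(127, 346) -6.508229252401281 105.17167195044243
(338, 340) -7.272134651845247 -15.267069155279632
(338, 402) -42.739104830509746 -13.837013509165185
(130, 404) -39.82628168669563 104.535116379768
tray -0.47260184591263205 150.4988872355826
tray 0.19164518367954275 -149.17958258263448
```

```bash
python3 -c "
from h import *
print(robot.close_job())"
```

```text
the job is handed in; nothing more can be done
None
```

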